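# Griddle surface temperature check

### The arm

A 6-joint arm with a two-finger parallel gripper is mounted at the origin on a cart in front of the work surface, level with it; the furniture and walls round the work are solid. World frame = base frame: x ahead of the robot, y to its left, z up, the work surface at z = 0. Lengths are in m, angles in rad, forces in N, time in s.
With the tool pointing down it reaches from about 0.425 to 0.95 m from the base axis. Payload 3.5 kg.
Tool frame: the origin (TCP) lies midway between the tips of the shut fingers; the grasp point (between the pads) lies 19 mm behind it (ctrl.pinch_z is the distance from the TCP to the grasp point, in m); z points along the fingers, y is the line along which they close (so a half turn about z gives the same grasp; the last joint's range is limited). The gripper opens to 85 mm and grips with 20 to 120 N. Pads are 22 mm wide; open, the fingers measure 114 mm over their backs; the gripper's body (76 mm by 85 mm) begins 54 mm behind the grasp point. The pads swing forward as they close: fully open they stand 13 mm farther back than shut.
Start: joints at [1.017, 0.286, 1.577, -0, 1.279, -0.15], TCP at [0.265, 0.621, 0.231] pointing down, gripper open.
Joint ranges: [-2.77, 2.77], [-0.9, 2.22], [0.21, 2.48], [-1.53, 4.67], [0.24, 2.81], [-2.84, 2.84]. Speed limits (rad/s): [2.79, 2.79, 3.14, 3.14, 3.14, 3.14].

### API

Orientations are given as a unit quaternion [x, y, z, w].
In Python, from plant import get_state, viewer, sign_off, ctrl gives the robot as it stands. The module is installed in compiled form; this text tells all that it offers.
- The arm moves only by the shell command python3 -m handwheel 'ROWS' [FORCE]. ROWS is JSON, a list that holds one entry, the list of rows, each a list of 5 numbers: the finger opening in m, from 0 to 0.0854, then the shift along the tool's x, y, z in m, then the turn about the tool's z in degrees. In form: [[[claw, x, y, z, spin], ...]]. A call has 1 to 12 rows; each row shifts and turns the commanded pose from where the row before left it, along the tool's axes as they then stand; what a row does not reach is not made up. A row lasts 1/12 s, in which the tool goes at most 41.7 mm and 7.16 degrees, less where a joint would pass 70% of its speed; a pose out of reach is approached as far as the arm can. A call is refused whole if a number of a shift passes 0.0417 or a number of a turn 7.16, either way. A call with a gripper value outside its range is refused whole. The fingers move at their own pace and stop on an object; FORCE is the grip in N (left out, the last holds). Time passes only in rows, so rows that do not move let the fingers close. It gives the time, the measured TCP pose, the force, the opening and the grip force at its end, in the units of the state.
- get_state(): the state, without advancing time (a new reading comes with each control period).
- viewer.read_camera(name): name is "scene" or "top" or "wrist"; returns the picture (420x560x3 uint8, blue, green, red); there is no depth.
- viewer.camera_params(name): a dict with "fov_y" (degrees; the focal length in pixels is half the picture's height over the tangent of half this angle, whatever the lens; pixels are square), "cx", "cy" (the principal point, pixels), "k1" (the pictures are not rectified: a ray, as slopes to the right and down, at radius r is drawn at 1 + k1 r^2 times it, then the intrinsics apply), "xyz" and "attitude" of the camera in the world; the wrist camera has in their place "hand_eye" (4x4, takes a point from camera to tool coordinates, whose origin is the TCP and whose axes are the flange's). Camera axes: x right, y up, looking along -z (the intrinsics and any distortion apply to the point x, -y, -z); pixel columns grow to the right and rows downward; lengths in m; the calibration is good to about 2 mm. A picture is of the moment at which its call begins: read the wrist's pose just before it. camera_params takes no time and is no camera call.
- sign_off(): hands the job in; it is judged then, once.
Trained networks look in the newest picture that a camera, given by its name, has taken for a name from the list of things; names that differ only in an ending like _2 or _b are one class to them, and where a whole thing is asked for, a point or a joint stands for the part that bears it (a point fixed in the world has none). Each returns a list of dicts, best first, with "confidence" (0 to 1); they miss things now and then, are a little off and sometimes report something else, mostly with a low value. They report only what shows in the picture. A call takes as long as a camera call. They do not tell look-alikes from the thing itself.
- viewer.look_for(camera, name): "extent" ([left, top, width, height] as shares, 0 to 1, of the picture: columns of its width, rows of its height, round what is visible of it).
- viewer.outline_of(camera, name): "mask" (420x560 bool, what is visible of it) and "extent" ([left, top, width, height] as shares, 0 to 1, of the picture: columns of its width, rows of its height, round what is visible of it).
- viewer.pinpoint(camera, name): "xy" ([column, row] as shares, 0 to 1, of the picture: columns of its width, rows of its height: a listed point, or the origin of a listed thing).
The state is a dict: "time": time; "qpos": joint angles; "dq": joint speeds; "joint_efforts": joint torques, N m; "eef_pos": TCP position; "tcp_rot": TCP orientation; "contact_force": force on the tool from outside, world axes, zero at the start; "wrist_torque": the same for the moment, N m; "opening": opening from 0.0 (shut) to 1.0 (fully open); "finger_force": force on a finger pad.
Only numpy, scipy, OpenCV 4.12 (cv2) and the standard library are available. Lean on these libraries where they do the work, as an engineer would, in place of code of your own. Each camera call takes 0.05 s, during which the arm holds its last target. There are 200 camera calls.

### The job

First swing the griddle's carry handle over and away from you until it clicks home in its rest. Then take the orange surface thermometer out of its stand and hold it upright with its copper tip on the red dot of the griddle's white mark, its display turned to the side the mark's white bar points to, pressing only lightly so that the sprung tip is about half in. Finish while still holding it there in the gripper, steady, and do not disturb the mug, the honey jar or the spice jar.

Things in the scene. Friction and masses are not known exactly. Their poses are not given: they have to be found in the camera images.
- handle_grip (a point): centre of the handle's straight light-wood sleeve, 16 mm thick and 90 mm long, lying along the griddle's y axis. The handle is a steel bail of 8 mm rod, 254 mm wide overall, whose two legs are pivoted on ears at the griddle's +y and -y edges; the sleeve centre lies 130 mm from the pivot axis. It can be pinched from above and swung while the wood turns between the fingers.
- handle_pivot (a point): midpoint of the handle's pivot axis: above the griddle centre, 20 mm above the griddle's underside. The axis runs along the griddle's y axis.
- handle (a joint): swing of the carry handle (rad): 0 = upright, negative = leaning to griddle -x (towards the robot), positive = to +x (away). At angle q the sleeve is 130 mm*sin q along griddle x and 130 mm*cos q up from the pivot. Stiff hinge (0.2 N m), stays where left. A click detent at 1.0 takes up to 0.5 N m; past it the handle snaps to its stop (home) at 1.13. Counts as home above 1.07.
- griddle: heavy round black iron griddle, 212 mm across, 14 mm thick, immovable on a 14 mm cork trivet, so its plate top is at z = 28 mm. Origin: centre of the underside; z up; +x is the side to which the handle is to be laid. Two ears at its +y and -y edges stand 16 mm above the plate.
- mark: flat painted mark on the plate: white ring 28 mm across with a red dot 6 mm across at its centre and a white bar 24 mm long and 5 mm wide reaching outward from the ring. Origin: centre of the red dot, on the plate top. The bar points along the mark's -x axis. z up.
- probe: orange hand-held surface thermometer: head 24 (x) by 36 (y) by 80 mm (z) tall, grey display on its -x face; a thin shaft with a sprung copper tip below. Origin: centre of the head's underside; z up along the tool, away from the tip. About 0.12 kg. Grip the head across its 36 mm width (along its y), around 45 mm above its origin; tip face 90 mm below the origin when not pressed.
- tip_face (a point): centre of the flat underside of the copper tip, 12 mm across; moves with the sprung tip.
- display (a point): point on the thermometer's display, 13 mm out from the tool's axis along -x of the probe, 50 mm above its origin.
- tip (a joint): how far the sprung tip is pressed in (m): 0 free, 0.012 fully in. Spring about 0.75 N plus 300 N/m: half in (0.006) is about 2.5 N.
- stand: fixed grey stand in which the thermometer hangs upright: foot 84 by 96 by 12 mm, column 44 by 30 mm with its top at z = 105 mm, on which the head's underside rests; bore 16 mm, right through to the foot; lips 9 mm high in front of and behind the head keep it from turning. Lift the thermometer straight up by 100 mm to clear it. Origin: centre of the underside; its -x side is the display's side.
- coffee_maker: black coffee maker, fixed, 354 mm tall, 206 mm wide (y), 275 mm deep (x), behind the stand and to the left of the laid-back handle: draw the arm back towards the robot before crossing in front of it. Origin: centre of its underside.
- mug: loose white tea mug, 94 mm tall, a bystander. Origin: centre of its underside.
- honey: loose honey jar with grey lid, 110 mm tall, a bystander. Origin: centre of its underside.
- spice: loose spice jar with green cap, 106 mm tall, a bystander at the back. Origin: centre of its underside.
There are look-alikes about, which are no part of the job. There is more than one size of the probe; the job needs the larger.

How it is judged:
On the way, in this order (a step that is already met when the one before it is completed fails the run):
1. the carry handle has been swung over to its far rest and clicked home, the thermometer still in its stand (value of joint handle above 1.07 rad and horizontal distance between probe and stand below 0.02 m), for 0.2 s.
2. the thermometer has been lifted out of its stand, gripped by the fingers (z of probe in the frame of stand above 0.165 m and contact force between the fingers and probe above 1 N and contact force between probe and stand below 0.1 N), for 0.2 s.
At the end, for the whole second after the job is handed in: Handle home (over 1.07 rad); thermometer held in the gripper, still, off its stand, upright within 0.12 rad, tip within 8 mm of the dot, sprung tip 2 to 10.5 mm in at 0.5 to 7 N on the griddle, display within 0.3 rad of the bar's direction (value of joint handle above 1.07 rad and horizontal distance between tip_face and mark below 0.008 m and value of joint tip between 0.002 and 0.0105 m and contact force between probe and griddle between 0.5 and 7 N and angle between probe's own z axis and vertical below 0.12 rad and angle between the x axis of probe and the x axis of mark, either way round below 0.3 rad and x of display in the frame of mark below 0 m and contact force between the fingers and probe above 1 N and contact force between probe and stand below 0.1 N and linear speed of probe below 0.02 m/s); the arm keeps its last pose, push and grip.
It fails at once if the thermometer is knocked hard against the griddle (over 20 N) (contact force between probe and griddle above 20 N).
It fails at once if the mug, honey jar or spice jar is displaced by more than 20 mm (distance of any of mug, honey, spice from where it was at the start of the episode above 0.02 m).
It also fails if it takes over 54 s, if anything falls off the work surface, if the arm or the gripper's body presses on something with over 40 N, if the wrist force passes 120 N, or if a joint passes its speed limit or range.

## Working session

There is one attempt and no reset: what is moved stays moved. The work goes in short steps, Python scripts to look and compute and a shell command to move; the robot and the scene stay as the last step left them, time stands still between calls to the robot, and variables do not carry over. Pictures are saved under pics/ and viewed, at most 10 in all, crops included, and the job is handed in when it is done.

```bash
mkdir -p pics
cat > h.py <<'E'
import numpy as np, cv2
from scipy.spatial.transform import Rotation as R
from plant import get_state, viewer, sign_off, ctrl
def cam(n):
    p=viewer.camera_params(n)
    if 'hand_eye' in p:
        s=get_state(); T=np.eye(4); T[:3,:3]=R.from_quat(s['tcp_rot']).as_matrix(); T[:3,3]=s['eef_pos']
        T=T@np.array(p['hand_eye'])
    else:
        a=np.array(p['attitude'],float); T=np.eye(4); T[:3,3]=p['xyz']
        T[:3,:3]=R.from_quat(a).as_matrix() if a.size==4 else a.reshape(3,3)
    f=210/np.tan(np.radians(p['fov_y'])/2)
    return T,f,p['cx'],p['cy'],p['k1']
def ray(c,u,v):
    T,f,cx,cy,k=c; d=np.array([(u-cx)/f,(v-cy)/f]); s=d.copy()
    for _ in range(20): s=d/(1+k*(s@s))
    return T[:3,3],T[:3,:3]@np.array([s[0],-s[1],-1])
def onz(c,u,v,z):
    o,d=ray(c,u,v); return o+d*(z-o[2])/d[2]
def proj(c,P):
    T,f,cx,cy,k=c; q=T[:3,:3].T@(np.array(P)-T[:3,3]); s=np.array([q[0],-q[1]])/-q[2]; s=s*(1+k*(s@s)); return s*f+[cx,cy]
def tri(l):
    A=np.zeros((3,3));b=np.zeros(3)
    for o,d in l:
        d=d/np.linalg.norm(d);M=np.eye(3)-np.outer(d,d);A+=M;b+=M@o
    return np.linalg.solve(A,b)
E
python3 - <<'E'
from h import *
np.set_printoptions(precision=3,suppress=True)
for n in ['scene','top']:
    im=viewer.read_camera(n); cv2.imwrite(f'pics/{n}0.png',im)
    print(n,viewer.camera_params(n))
    for k in ['handle_grip','handle_pivot','griddle','mark','probe','tip_face','display','stand','coffee_maker','mug','honey','spice']:
        r=viewer.pinpoint(n,k)
        print(k,[(np.round(np.array(a['xy'])*[560,420],1).tolist(),round(a['confidence'],2)) for a in r[:4]])
s=get_state();print(s);print(viewer.camera_params('wrist'),ctrl.pinch_z)
E
```

```text
scene {'fov_y': 43.91846032194287, 'cx': 268.9787170879922, 'cy': 210.7322159873933, 'k1': -0.2047915694941319, 'xyz': array([-0.35 ,  0.927,  0.78 ]), 'attitude': array([-0.209,  0.492,  0.787, -0.309])}
handle_grip [([344.0, 195.9], 0.94)]
handle_pivot [([341.4, 229.5], 0.83)]
griddle [([337.8, 237.1], 0.85)]
mark [([338.3, 237.2], 0.6), ([243.8, 231.5], 0.43)]
probe [([231.5, 280.6], 0.75), ([208.5, 316.0], 0.64)]
tip_face []
display [([237.8, 264.9], 0.65), ([202.1, 299.7], 0.65)]
stand [([237.4, 316.0], 0.83)]
coffee_maker []
mug [([327.1, 210.1], 0.83)]
honey [([280.1, 213.3], 0.6)]
spice [([243.9, 233.4], 0.82)]
top {'fov_y': 56.12222613532184, 'cx': 279.1020030626359, 'cy': 215.5675496377765, 'k1': -0.09091272526376061, 'xyz': array([ 0.45 , -0.039,  1.109]), 'attitude': array([ 0.057, -0.032, -0.698,  0.713])}
handle_grip [([368.3, 260.8], 0.65)]
handle_pivot [([359.4, 252.9], 0.77)]
griddle [([359.9, 253.4], 0.57)]
mark [([353.8, 252.7], 0.55), ([417.7, 191.5], 0.42)]
probe [([145.7, 274.7], 0.71), ([180.0, 269.7], 0.65)]
tip_face []
display [([143.3, 269.8], 0.73), ([172.1
[... 280 characters left out ...]
0.   ,  1.279, -0.15 ]), 'dq': array([ 0.001,  0.   ,  0.   ,  0.001, -0.   ,  0.001]), 'joint_efforts': array([  0.   , -40.596, -29.293,  -0.   ,   0.001,  -0.   ]), 'eef_pos': array([0.265, 0.621, 0.231]), 'tcp_rot': array([0.201, 0.98 , 0.   , 0.   ]), 'contact_force': array([ 0.994, -0.067, -0.832]), 'wrist_torque': array([ 0.032, -0.05 , -0.012]), 'finger_force': 0.0, 'opening': 0.9994382853776892}
{'fov_y': 66.25299164533556, 'cx': 278.1762511157846, 'cy': 208.28804407787555, 'k1': -0.00724206244256967, 'hand_eye': array([[ 0.001,  0.948,  0.319,  0.083],
       [ 1.   , -0.001,  0.   , -0.001],
       [ 0.001,  0.319, -0.948, -0.143],
       [ 0.   ,  0.   ,  0.   ,  1.   ]])} 0.0187
```

View pics/scene0.png

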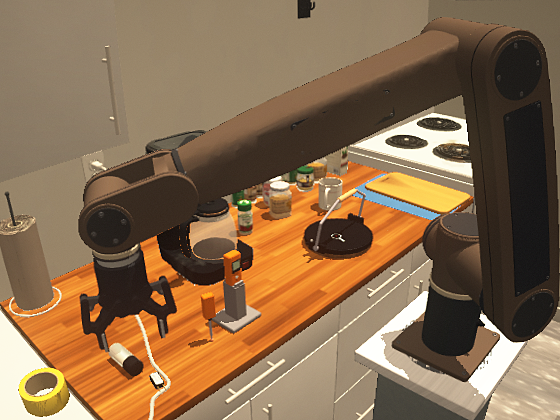

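View pics/top0.png

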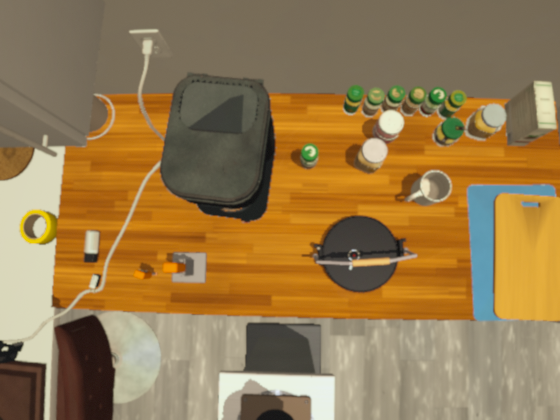

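The scene picture shows two orange thermometers. One is in the grey stand (scene ~(232,268), top ~(173,268)); the smaller stands loose beside it (scene ~(208,305), top ~(140,275)). The one in the stand fits the job. The griddle is at top ~(360,253), with the handle leaning towards the robot. I'll enlarge both to confirm.

Run:
```python
from h import *
np.set_printoptions(precision=3,suppress=True)
t=cv2.imread('pics/top0.png'); s=cv2.imread('pics/scene0.png')
a=cv2.resize(t[205:300,300:425],None,fx=4,fy=4,interpolation=2)[:380]; b=cv2.resize(s[240:340,185:265],(304,380),interpolation=2)
cv2.imwrite('pics/c1.png',np.hstack([a[:, :496],b]))
c=cam('top');d=cam('scene')
sx,tx=dict(),dict()
print('griddle ctr top',onz(c,359.9,253.4,.03),'scene',onz(d,338,237,.03))
print('grip',tri([ray(c,368.3,260.8),ray(d,344,195.9)]))
print('stand foot scene',onz(d,237.4,316,0.012), 'top centre',onz(c,188,267,.012))
print('disp',tri([ray(c,172.1,270.6),ray(d,237.8,264.9)]))
for u in [(364,158,.11),(306,164,.106),(432,188,.09)]: print(onz(c,*u))
# red mask
for n,im,roi in (('top',t,(215,290,320,400)),('scene',s,(215,260,300,375))):
    y0,y1,x0,x1=roi; p=im[y0:y1,x0:x1].astype(int); m=(p[...,2]>p[...,1]+50)&(p[...,2]>p[...,0]+50)
    print(n,[(a+x0,b+y0) for b,a in np.argwhere(m)][:20])
```

```text
griddle ctr top [ 0.486 -0.222  0.03 ] scene [ 0.47  -0.203  0.03 ]
grip [ 0.465 -0.22   0.162]
stand foot scene [0.428 0.254 0.012] top centre [0.438 0.253 0.012]
disp [0.426 0.25  0.158]
[ 0.731 -0.22   0.11 ]
[ 0.713 -0.07   0.106]
[ 0.659 -0.403  0.09 ]
top [(np.int64(320), np.int64(215)), (np.int64(321), np.int64(215)), (np.int64(322), np.int64(215)), (np.int64(323), np.int64(215)), (np.int64(324), np.int64(215)), (np.int64(325), np.int64(215)), (np.int64(326), np.int64(215)), (np.int64(327), np.int64(215)), (np.int64(328), np.int64(215)), (np.int64(329), np.int64(215)), (np.int64(330), np.int64(215)), (np.int64(331), np.int64(215)), (np.int64(332), np.int64(215)), (np.int64(333), np.int64(215)), (np.int64(334), np.int64(215)), (np.int64(335), np.int64(215)), (np.int64(336), np.int64(215)), (np.int64(337), np.int64(215)), (np.int64(338), np.int64(215)), (np.int64(339), np.int64(215))]
scene [(np.int64(300), np.int64(215)), (np.int64(301), np.int64(215)), (np.int64(302), np.int64(215)), (np.int64(303), np.int64(215)), (np.int64(304), np.int64(215)), (np.int64(305), np.int64(215)), (np.int64(306), np.int64(215)), (np.int64(307), np.int64(215)), (np.int64(308), np.int64(215)), (np.int64(309), np.int64(215)), (np.int64(310), np.int64(215)), (np.int64(311), np.int64(215)), (np.int64(312), np.int64(215)), (np.int64(313), np.int64(215)), (np.int64(314), np.int64(215)), (np.int64(315), np.int64(215)), (np.int64(316), np.int64(215)), (np.int64(317), np.int64(215)), (np.int64(319), np.int64(215)), (np.int64(320), np.int64(215))]
```

View pics/c1.png

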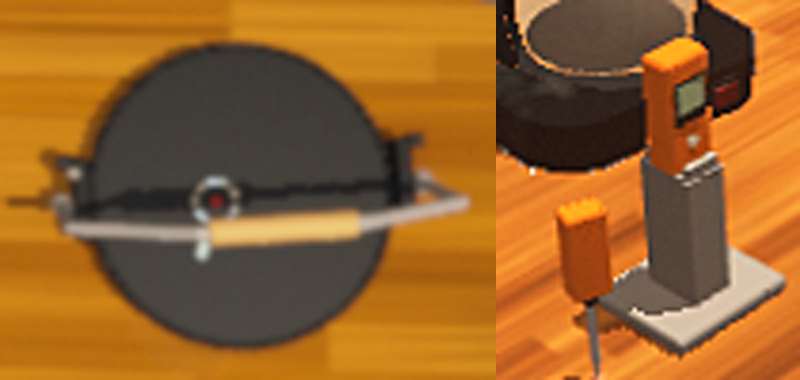

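The crop shows the mark at top px ~(354,255), with its bar pointing down the picture, towards the robot. The probe in the stand has its display on the robot side, and the small look-alike is loose to its left. I'll bring the wrist camera over the griddle, crossing high and drawn back.

```bash
python3 -m handwheel '[[[0.085,-0.02,-0.021,-0.02,0],[0.085,-0.0275,-0.029,-0.01,0],[0.085,-0.0275,-0.029,-0.01,0],[0.085,-0.0275,-0.029,-0.01,0],[0.085,-0.0275,-0.029,-0.01,0],[0.085,-0.0275,-0.029,-0.01,0],[0.085,-0.0275,-0.029,0,0],[0.085,-0.0275,-0.029,0,0],[0.085,-0.0275,-0.029,0,0],[0.085,-0.0275,-0.029,0,0],[0.085,-0.0275,-0.029,0,0],[0.085,-0.0275,-0.029,0,0]]]' 40
python3 -m handwheel '[[[0.085,-0.0275,-0.029,0,0],[0.085,-0.0275,-0.029,0,0],[0.085,-0.0136,-0.035,0,0],[0.085,-0.0136,-0.035,0,0],[0.085,-0.0136,-0.035,0,0],[0.085,-0.0136,-0.035,0,0],[0.085,-0.0136,-0.035,0,0],[0.085,-0.0136,-0.035,0,0],[0.085,-0.0136,-0.035,0,0],[0.085,-0.0136,-0.035,0,0],[0.085,0,0,0,7],[0.085,0,0,0,7]]]'
python3 -m handwheel '[[[0.085,0,0,0,7],[0.085,0,0,0,7],[0.085,0,0,0,7],[0.085,0,0,0,7],[0.085,0,0,0,7],[0.085,0,0,0,7],[0.085,0,0,0,7],[0.085,0,0,0,4],[0.085,0,0,0,0],[0.085,0,0,0,0]]]'
python3 - <<'E'
from h import *
np.set_printoptions(precision=3,suppress=True)
s=get_state();print(s['time'],s['eef_pos'],s['tcp_rot'])
c=cam('wrist');im=viewer.read_camera('wrist');cv2.imwrite('pics/w1.png',im)
for k in ['mark','handle_grip','handle_pivot','griddle']:
    print(k,[(np.round(np.array(a['xy'])*[560,420],1).tolist(),round(a['confidence'],2)) for a in viewer.pinpoint('wrist',k)[:3]])
E
```

```text
time: 2.3
eef_pos: [0.4283, 0.1795, 0.3017]
tcp_rot: [0.2, 0.98, 0.0, 0.001]
contact_force: [0.5, 0.3, 1.5]
opening: 0.995
finger_force: 0.0
time: 3.3
eef_pos: [0.4455, -0.1961, 0.3012]
tcp_rot: [0.323, 0.946, 0.0, -0.0]
contact_force: [0.5, 0.0, -0.2]
opening: 0.995
finger_force: 0.0
time: 4.13
eef_pos: [0.446, -0.1938, 0.3014]
tcp_rot: [0.707, 0.707, 0.0, 0.0]
contact_force: [-1.0, -0.3, 1.0]
opening: 0.992
finger_force: 0.0
4.1333 [ 0.446 -0.194  0.301] [0.707 0.707 0.    0.   ]
mark [([305.5, 176.3], 0.73)]
handle_grip [([307.4, 186.7], 0.72), ([294.1, 222.1], 0.65)]
handle_pivot [([307.1, 188.1], 0.74)]
griddle [([305.8, 185.4], 0.66), ([514.1, 68.9], 0.38)]
```

View pics/w1.png

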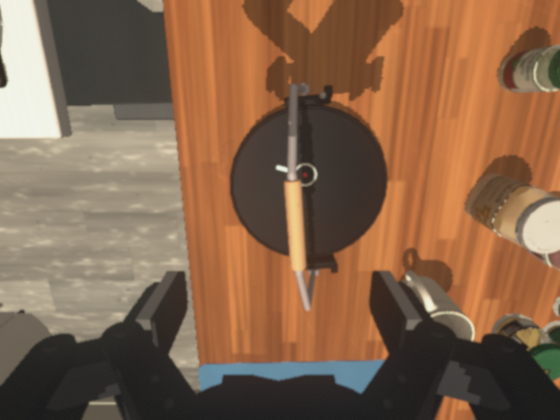

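The wrist picture shows the red dot at ~(306,175), the bar reaching left to ~(278,168), the sleeve from ~(291,180) to ~(299,268), and the ears at ~(315,96) and (321,266).

Run:
```python
from h import *
np.set_printoptions(precision=4,suppress=True)
c=cam('wrist');d=cam('top');e=cam('scene');im=cv2.imread('pics/w1.png')
# red dot
p=im[155:195,285:325].astype(int);m=(p[...,2]>1.6*p[...,1])&(p[...,2]>70)&(p[...,0]<90)
print('red',m.sum(),np.argwhere(m).mean(0)[::-1]+[285,155])
g=np.argwhere(m).mean(0)[::-1]+[285,155]
D=onz(c,*g,.028);print('dot',D,'from top',onz(d,354,255,.028))
hs=cv2.cvtColor(im,cv2.COLOR_BGR2HSV)
w=(im.min(2)>110)&(hs[...,1]<60);W=w[155:195,265:290];q=np.argwhere(W)[:,::-1]+[265,155]
P=np.array([onz(c,*x,.028) for x in q]);v=(P.mean(0)-D);print('bar',len(q),v,np.degrees(np.arctan2(v[1],v[0])))
# sleeve
s=(hs[...,0]>8)&(hs[...,0]<28)&(im[...,2]>150)
s[:, :280]=0;s[:,312:]=0;s[:170]=0;s[285:]=0
n,l,st,ce=cv2.connectedComponentsWithStats(s.astype(np.uint8));i=1+st[1:,4].argmax();print('sleeve',st[i],ce[i])
q=np.argwhere(l==i)[:,::-1]
for z in(.155,.162):
    P=np.array([onz(c,*x,z) for x in q]);vv=np.linalg.eigh(np.cov(P[:,:2].T))[1][:,1];t=P[:,:2]@vv
    print(z,'ctr',P.mean(0),'yaw',np.degrees(np.arctan2(vv[0]*-1*np.sign(vv[1]),abs(vv[1]))),'len',np.ptp(t))
print('tri',tri([ray(c,*ce[i]),ray(d,371.5,262)]),tri([ray(c,*ce[i]),ray(e,344,195.9)]))
# griddle ellipse
b=(im.max(2)<75).astype(np.uint8);b[:90]=0;b[275:]=0;b[:,:215]=0;b[:,400:]=0
k=max(cv2.findContours(cv2.morphologyEx(b,cv2.MORPH_OPEN,np.ones((25,25))),0,1)[0],key=cv2.contourArea)
el=cv2.fitEllipse(cv2.convexHull(k));print(el,onz(c,*el[0],.026))
E1,E2=onz(c,315,96,.04),onz(c,321,266,.04);print('ears',E1,E2,(E1+E2)/2)
for n,u,v,z in(('mug',432,325,.09),('honey',545,220,.11)):print(n,onz(c,u,v,z))
```

```text
red 30 [304.6667 174.5   ]
dot [ 0.4799 -0.2055  0.028 ] from top [ 0.4817 -0.2065  0.028 ]
bar 122 [-0.0267  0.0091  0.    ] 161.26736246226727
sleeve [ 280  170   30  115 2097] [293.855  236.0835]
0.155 ctr [ 0.4603 -0.2396  0.155 ] yaw 1.3325565095764065 len 0.11977113147256405
0.162 ctr [ 0.4599 -0.2365  0.162 ] yaw 1.332556509576405 len 0.11687504555730885
tri [ 0.4598 -0.2219  0.1922] [ 0.4652 -0.2309  0.1595]
((331.89947509765625, 181.0117645263672), (99.38459777832031, 173.58106994628906), 179.8965606689453) [ 0.5166 -0.2148  0.026 ]
ears [ 0.4888 -0.1077  0.04  ] [ 0.5053 -0.3345  0.04  ] [ 0.497  -0.2211  0.04  ]
mug [ 0.6492 -0.3954  0.09  ]
honey [ 0.7428 -0.2389  0.11  ]
```

Run:
```python
from h import *
np.set_printoptions(precision=4,suppress=True)
c=cam('wrist');d=cam('top');e=cam('scene')
print('griddle L,R,T,B',*[onz(c,u,v,.028) for u,v in((231,180),(387,180),(309,104),(309,258))])
print('top L R T B',*[onz(d,300+u/4,205+v/4,.028) for u,v in((90,195),(390,195),(240,43),(240,347))])
for z in(.155,.162):
  a,b=onz(c,291,180,z),onz(c,299,268,z);print('sleeve',(a+b)/2,b-a)
a=d; A,B=onz(d,353,263.5,.162),onz(d,390,260.5,.162);print('top sleeve',(A+B)/2,B-A)
print(tri([ray(c,295,224),ray(e,344,195.9)]),tri([ray(c,295,224),ray(d,371.5,262)]))
```

```text
griddle L,R,T,B [ 0.3824 -0.2128  0.028 ] [ 0.5894 -0.213   0.028 ] [ 0.483  -0.1169  0.028 ] [ 0.4893 -0.3281  0.028 ]
top L R T B [ 0.4834 -0.1205  0.028 ] [ 0.4872 -0.3256  0.028 ] [ 0.5899 -0.2229  0.028 ] [ 0.3828 -0.2231  0.028 ]
sleeve [ 0.4614 -0.2278  0.155 ] [ 0.0092 -0.0914  0.    ]
sleeve [ 0.461 -0.225  0.162] [ 0.009  -0.0892  0.    ]
top sleeve [ 0.4618 -0.2277  0.162 ] [ 0.0087 -0.0885  0.    ]
[ 0.4629 -0.2206  0.1624] [ 0.4621 -0.2324  0.1379]
```

```bash
python3 -m handwheel '[[[0.085,0,0,0,-5.7],[0.085,-0.008,0.003,0.035,0],[0.085,-0.008,0.003,0.035,0],[0.085,-0.008,0.003,0.035,0],[0.085,-0.008,0.003,0.035,0],[0.085,0,0,0.018,0],[0.06,0,0,0,0],[0.03,0,0,0,0],[0.005,0,0,0,0],[0.005,0,0,0,0],[0.005,0,0,0,0],[0.005,0,0,0,0]]]' 25
```

```text
time: 5.38
eef_pos: [0.4619, -0.2251, 0.1453]
tcp_rot: [0.672, 0.741, 0.0, 0.002]
contact_force: [0.0, 0.4, 3.3]
opening: 0.178
finger_force: 24.6
```

```bash
python3 -m handwheel '[[[0.005,0,0.0142,-0.001,0],[0.005,0,0.0143,0,0],[0.005,0,0.0142,0.001,0],[0.005,0,0.0141,0.0027,0],[0.005,0,0.0136,0.0043,0],[0.005,0,0.0131,0.0058,0],[0.005,0,0.0123,0.0072,0],[0.005,0,0.0115,0.0084,0],[0.005,0,0.0106,0.0097,0],[0.005,0,0,0,0]]]'
```

```text
time: 6.22
eef_pos: [0.5805, -0.2141, 0.1053]
tcp_rot: [0.672, 0.741, 0.0, 0.002]
contact_force: [2.8, -1.9, -0.4]
opening: 0.172
finger_force: 25.1
```

```bash
python3 -m handwheel '[[[0.005,0,0.0093,0.0108,0],[0.005,0,0.0082,0.0118,0],[0.005,0,0.0068,0.0126,0],[0.005,0,0.002,0.004,0],[0.005,0,0,0,0],[0.005,0,0,0,0]]]'
```

```text
time: 6.72
eef_pos: [0.6032, -0.2118, 0.0694]
tcp_rot: [0.672, 0.741, -0.002, -0.001]
contact_force: [-10.1, -1.8, 12.8]
opening: 0.174
finger_force: 27.8
```

```bash
python3 -m handwheel '[[[0.06,0,0,0,0],[0.06,0,0,0,0],[0.06,0,0,0,0],[0.06,0,0,-0.02,0],[0.06,0,0,-0.04,0],[0.06,0,0,-0.04,0],[0.06,0,-0.01,-0.04,0],[0.06,0,-0.03,-0.025,0],[0.06,0,-0.04,-0.01,0],[0.06,0,-0.04,-0.01,0],[0.06,0,0,0,0]]]'
python3 - <<'E'
from h import *
np.set_printoptions(precision=4,suppress=True)
s=get_state();print(s['eef_pos'],s['contact_force'])
c=cam('wrist');im=viewer.read_camera('wrist');cv2.imwrite('pics/w2.png',im)
for k in ['mark','handle_grip']:
    print(k,[(np.round(np.array(a['xy'])*[560,420],1).tolist(),round(a['confidence'],2)) for a in viewer.pinpoint('wrist',k)[:3]])
print(proj(c,[.486+.1176*.995,-.2225+.1176*.098,.0894]),proj(c,[.486+.11*.995,-.2225+.11*.098,.0694+.0]))
E
```

```text
time: 7.63
eef_pos: [0.481, -0.2219, 0.2527]
tcp_rot: [0.672, 0.74, -0.001, 0.0]
contact_force: [0.5, -0.3, -0.9]
opening: 0.703
finger_force: 0.0
[ 0.481  -0.2219  0.2527] [ 0.4939 -0.2998 -0.9242]
mark [([281.9, 160.6], 0.82)]
handle_grip [([401.7, 187.1], 0.77), ([524.5, 64.3], 0.2)]
[403.692  188.3441] [389.3622 183.3319]
```

View pics/w2.png

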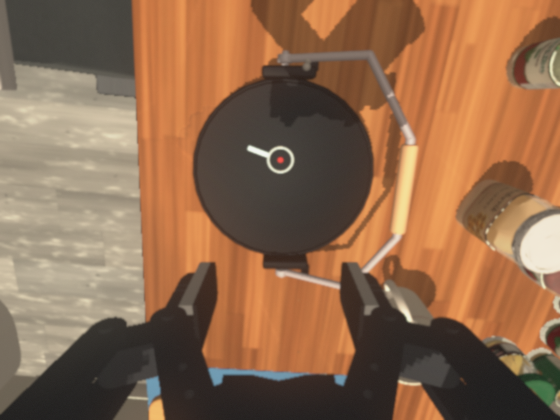

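The handle lies back at its predicted home position, with the sleeve at ~(404,190). The dot is at ~(280,160), with the bar up-left to ~(248,149). Next I'll measure the mark and locate the stand and probe.

Run:
```python
from h import *
np.set_printoptions(precision=4,suppress=True)
c=cam('wrist');d=cam('top');im=cv2.imread('pics/w2.png')
p=im[145:175,265:297].astype(int);m=(p[...,2]>1.6*p[...,1])&(p[...,2]>70)
g=np.argwhere(m).mean(0)[::-1]+[265,145];D=onz(c,*g,.028);print(m.sum(),g,'dot',D)
w=im.min(2)>110;q=np.argwhere(w[140:165,240:266])[:,::-1]+[240,140]
P=np.array([onz(c,*x,.028) for x in q]);v=P.mean(0)-D;print('bar',len(q),v,np.degrees(np.arctan2(v[1],v[0])))
w=im.min(2)>110;q=np.argwhere(w[140:180,262:300])[:,::-1]+[262,140];print('ring',(q.min(0)+q.max(0))/2)
t=viewer.read_camera('top');r=cv2.resize(t[240:295,125:215],None,fx=8,fy=8,interpolation=2);cv2.imwrite('pics/c2.png',r)
```

```text
44 [280.  159.5] dot [ 0.4848 -0.2049  0.028 ]
bar 138 [-0.0279  0.0074  0.    ] 165.04501236539483
ring [278.  159.5]
```

View pics/c2.png

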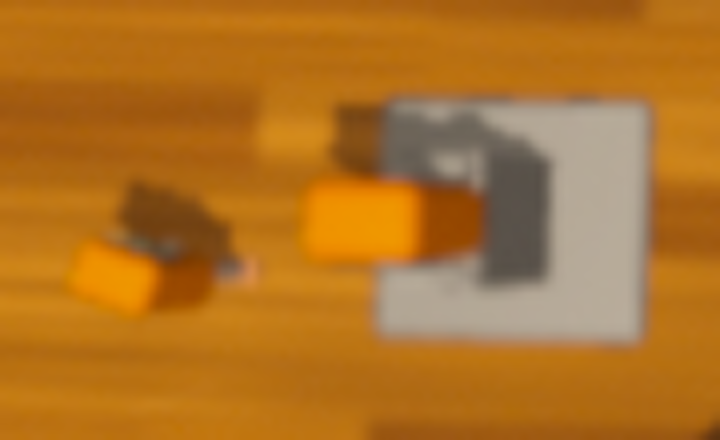

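Run:
```python
from h import *
np.set_printoptions(precision=4,suppress=True)
d=cam('top')
C=[onz(d,125+u/8,240+v/8,.012) for u,v in((383,100),(650,102),(640,342),(378,340))]
print(*C,sum(C)/4)
H=[onz(d,125+u/8,240+v/8,.185) for u,v in((303,180),(420,182),(417,262),(302,262))];print('head',*H,sum(H)/4)
S=[onz(d,125+u/8,240+v/8,z) for u,v,z in((115,275,.13),(250,270,0.0))];print('small',S)
print('coffee front',onz(d,232,220,.03),onz(d,205,205,.35))
```

```text
[0.4776 0.2986 0.012 ] [0.4794 0.203  0.012 ] [0.396  0.2031 0.012 ] [0.3937 0.2962 0.012 ] [0.4366 0.2502 0.012 ]
head [0.4488 0.2685 0.185 ] [0.4493 0.2329 0.185 ] [0.4257 0.2326 0.185 ] [0.4246 0.2675 0.185 ] [0.4371 0.2504 0.185 ]
small [array([0.4171, 0.3462, 0.13  ]), array([0.4162, 0.3477, 0.    ])]
coffee front [0.5712 0.1308 0.03  ] [0.5638 0.1351 0.35  ]
```

```bash
python3 -m handwheel '[[[0.085,0.0395,0,-0.008,0],[0.085,0.0395,0,-0.008,0],[0.085,0.0395,0,-0.008,0],[0.085,0.0395,0,-0.008,0],[0.085,0.0395,0,-0.008,0],[0.085,0.0395,0,0,0],[0.085,0.0395,0,0,0],[0.085,0.0395,0,0,0],[0.085,0.0395,0,0,0],[0.085,0.0395,0,0,0],[0.085,0.0395,0,0,0],[0.085,0.0395,0,0,0]]]'
python3 -m handwheel '[[[0.085,0,0,0,-7.1],[0.085,0,0,0,-7.1],[0.085,0,0,0,-7.1],[0.085,0,0,0,-7.1],[0.085,0,0,0,-7.1],[0.085,0,0,0,-7.1],[0.085,0,0,0,-7.1],[0.085,0,0,0,-7.1],[0.085,0,0,0,-7.1],[0.085,0,0,0,-7.1],[0.085,0,0,0,-7.1],[0.085,0,0,0,-7.1]]]'
python3 -m handwheel '[[[0.085,0,0,0,0],[0.085,0,0,0,0]]]'
python3 - <<'E'
from h import *
s=get_state();print(s['eef_pos'],s['tcp_rot'],s['qpos'])
c=cam('wrist');im=viewer.read_camera('wrist');cv2.imwrite('pics/w3.png',im)
for k in ['probe','display','stand']:
    print(k,[(np.round(np.array(a['xy'])*[560,420],1).tolist(),round(a['confidence'],2)) for a in viewer.pinpoint('wrist',k)[:3]])
print([proj(c,[.437+a,.2503+b,.185]).round(1).tolist() for a in(-.012,.012) for b in (-.018,.018)])
E
```

```text
time: 8.83
eef_pos: [0.4391, 0.2527, 0.2904]
tcp_rot: [0.671, 0.741, -0.0, -0.0]
contact_force: [0.8, 0.1, 0.6]
opening: 0.994
finger_force: 0.0
time: 9.83
eef_pos: [0.4397, 0.2507, 0.2901]
tcp_rot: [-0.01, 1.0, -0.0, -0.001]
contact_force: [0.4, 0.8, 1.0]
opening: 0.995
finger_force: 0.0
time: 10.0
eef_pos: [0.4395, 0.2504, 0.2903]
tcp_rot: [-0.006, 1.0, -0.0, -0.001]
contact_force: [-0.1, -0.0, -0.8]
opening: 0.995
finger_force: 0.0
[0.43949022 0.25037228 0.29025369] [-5.59026175e-03  9.99984091e-01 -1.23097246e-04 -7.42432683e-04] [ 3.16890487e-01 -1.34882670e-01  1.91609683e+00  2.25348223e-04
  1.36186741e+00 -1.26513333e+00]
probe [([367.3, 153.5], 0.91)]
display [([370.3, 172.4], 0.81), ([281.2, 181.3], 0.55)]
stand [([278.6, 164.3], 0.82)]
[[256.3, 190.6], [301.3, 191.1], [256.6, 218.8], [300.3, 219.3]]
```

View pics/w3.png

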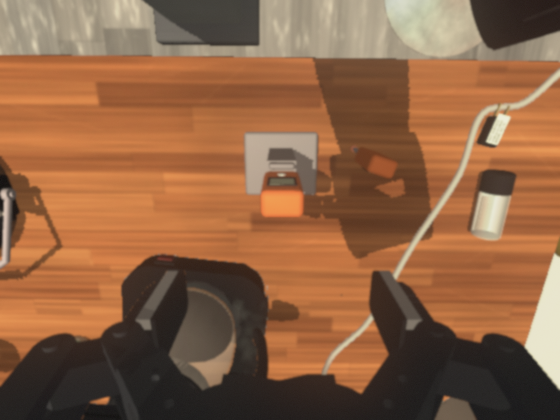

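The larger probe is in the stand: orange head at ~(282,195), 42 px wide, which fits 36 mm and sits where predicted. The small one lies at ~(380,164). I'll descend and grip.

```bash
python3 -m handwheel '[[[0.08,0.0025,0.001,0.04,0],[0.08,0,0,0.04,0],[0.08,0,0,0.04,0],[0.08,0,0,0.03,0],[0.08,0,0,0.009,0],[0.06,0,0,0,0],[0.045,0,0,0,0],[0.03,0,0,0,0],[0.02,0,0,0,0],[0.02,0,0,0,0],[0.02,0,0,0,0]]]' 40
```

```text
time: 11.12
eef_pos: [0.4387, 0.2514, 0.1351]
tcp_rot: [-0.007, 1.0, 0.001, 0.003]
contact_force: [-0.7, 0.2, 5.8]
opening: 0.416
finger_force: 46.2
```

```bash
python3 -m handwheel '[[[0.02,0,0,-0.01,0],[0.02,0,0,-0.02,0],[0.02,0,0,-0.02,0],[0.02,0,0,-0.02,0],[0.02,0,0,-0.02,0],[0.02,0,0,-0.02,0],[0.02,0,0,-0.02,0],[0.02,0,0,0,0],[0.02,0,0,0,0],[0.02,0,0,0,0]]]'
python3 - <<'E'
from h import *
s=get_state();print(s['eef_pos'],R.from_quat(s['tcp_rot']).as_matrix().round(4).tolist())
im=viewer.read_camera('scene');cv2.imwrite('pics/s2.png',im)
b=viewer.read_camera('wrist')
cv2.imwrite('pics/c3.png',np.hstack([cv2.resize(im[190:350,160:300],(350,400)),cv2.resize(b[100:300,180:380],(400,400))]))
E
```

```text
time: 11.95
eef_pos: [0.4358, 0.2502, 0.2606]
tcp_rot: [-0.007, 1.0, -0.0, -0.001]
contact_force: [-0.8, -0.3, -2.4]
opening: 0.418
finger_force: 45.5
[0.43580683 0.25023027 0.26061439] [[-0.9999, -0.0133, -0.0022], [-0.0133, 0.9999, -0.0008], [0.0022, -0.0008, -1.0]]
```

View pics/c3.png

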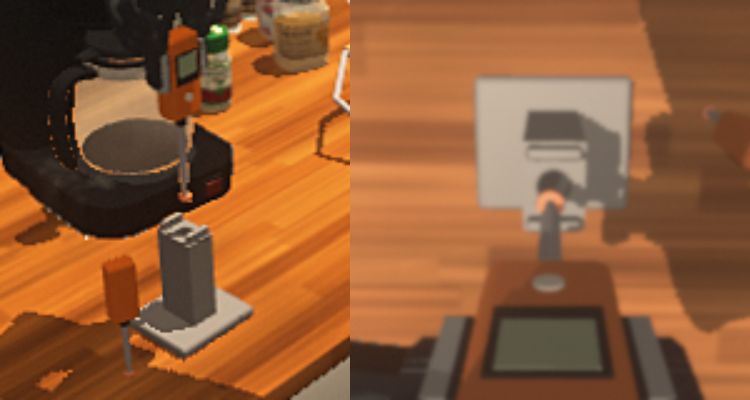

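The probe is held upright and clear of the stand, with the display towards the robot. I'll carry it over the mark.

```bash
python3 -m handwheel '[[[0.02,0,-0.02,-0.005,0],[0.02,-0.003,-0.038,0,0],[0.02,-0.004,-0.038,0,0],[0.02,-0.004,-0.038,0,0],[0.02,-0.004,-0.038,0,0],[0.02,-0.004,-0.038,0,0],[0.02,-0.004,-0.038,0,0],[0.02,-0.004,-0.038,0,0],[0.02,-0.004,-0.038,0,0],[0.02,-0.004,-0.038,0,0],[0.02,-0.004,-0.038,0,0],[0.02,-0.002,-0.038,0,0]]]'
python3 -m handwheel '[[[0.02,0,-0.018,0,0],[0.02,0,0,0,4],[0.02,0,0,0.01,4],[0.02,0,0,0.02,4],[0.02,0,0,0.02,4],[0.02,0,0,0.02,0],[0.02,0,0,0.01,0],[0.02,0,0,0,0],[0.02,0,0,0,0],[0.02,0,0,0,0]]]'
python3 - <<'E'
from h import *
np.set_printoptions(precision=4,suppress=True)
s=get_state();M=R.from_quat(s['tcp_rot']).as_matrix();print(s['eef_pos'],M)
c=cam('wrist');b=viewer.read_camera('wrist');cv2.imwrite('pics/w4.png',b)
cv2.imwrite('pics/c4.png',cv2.resize(b[120:270,200:360],(640,600),interpolation=2))
t=s['eef_pos']+M@[0,0,.120]
print('tip pred',t,proj(c,t),'dot pred',proj(c,[.4825,-.205,.028]), [(np.array(a['xy'])*[560,420],a['confidence']) for a in viewer.pinpoint('wrist','mark')])
E
```

```text
time: 13.05
eef_pos: [0.4828, -0.1885, 0.2653]
tcp_rot: [-0.006, 1.0, 0.001, -0.001]
contact_force: [0.1, 0.2, -1.3]
opening: 0.418
finger_force: 45.4
time: 13.88
eef_pos: [0.4843, -0.2052, 0.1881]
tcp_rot: [0.132, 0.991, -0.0, 0.001]
contact_force: [-0.8, -0.1, -1.4]
opening: 0.421
finger_force: 45.3
[ 0.4843 -0.2052  0.1881] [[-0.9649  0.2626  0.0013]
 [ 0.2626  0.9649 -0.0009]
 [-0.0015 -0.0005 -1.    ]]
tip pred [ 0.4845 -0.2053  0.0681] [278.9569 202.2212] dot pred [278.6811 187.8214] [(array([278.712, 186.396]), 0.93)]
```

View pics/c4.png

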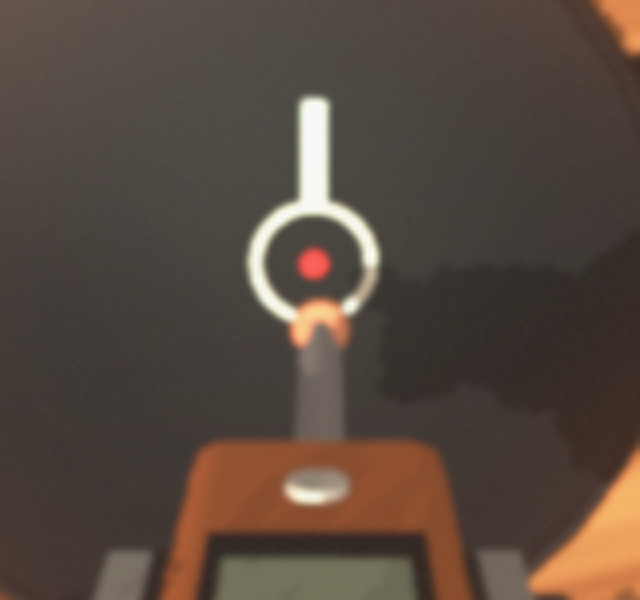

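The crop shows the bar straight up at (314,100–205), the dot at (314,264) and the tip at (320,325). The yaw is right, so I'll work out the remaining shift.

Run:
```python
from h import *
np.set_printoptions(precision=4,suppress=True)
s=get_state();M=R.from_quat(s['tcp_rot']).as_matrix();c=cam('wrist')
D=onz(c,278.5,186,.028)
for uv in((279.5,202),(280,201.3)):
    T=onz(c,*uv,.068);print(D,T,'tool shift',M.T@(D-T))
```

```text
[ 0.4812 -0.205   0.028 ] [ 0.485  -0.2051  0.068 ] tool shift [ 0.0037 -0.0008  0.04  ]
[ 0.4812 -0.205   0.028 ] [ 0.4845 -0.2045  0.068 ] tool shift [ 0.0031 -0.0013  0.04  ]
```

```bash
python3 -m handwheel '[[[0.02,0.003,-0.001,0.01,0],[0.02,0,0,0.01,0],[0.02,0,0,0.01,0],[0.02,0,0,0.002,0],[0.02,0,0,0,0],[0.02,0,0,0,0],[0.02,0,0,0,0]]]'
python3 - <<'E'
from h import *
np.set_printoptions(precision=4,suppress=True)
s=get_state();M=R.from_quat(s['tcp_rot']).as_matrix();c=cam('wrist');print(s['eef_pos'],M[:,2],s['contact_force'])
b=viewer.read_camera('wrist');cv2.imwrite('pics/w5.png',b)
cv2.imwrite('pics/c5.png',cv2.resize(b[120:270,200:360],(640,600),interpolation=2))
print('dot px',proj(c,[.4812,-.205,.028]),'tip pred',proj(c,s['eef_pos']+M@[0,0,.12]))
E
```

```text
time: 14.57
eef_pos: [0.4808, -0.2052, 0.1553]
tcp_rot: [0.133, 0.991, -0.0, 0.0]
contact_force: [0.3, -0.2, -1.5]
opening: 0.412
finger_force: 45.4
[ 0.4808 -0.2052  0.1553] [ 0.0005 -0.0004 -1.    ] [ 0.2692 -0.156  -1.5499]
dot px [279.3019 199.9514] tip pred [278.9572 202.2219]
```

View pics/c5.png

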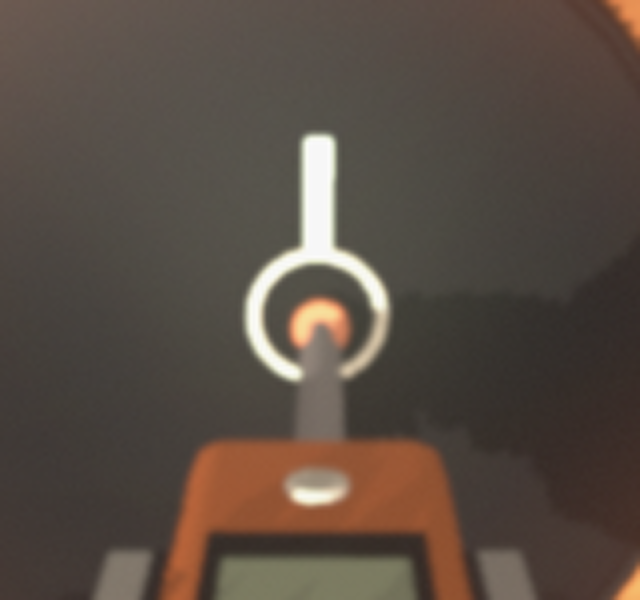

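The ring centre is at (317,314) and the tip at (320,322). The remaining 7 mm of descent will bring them together, so I'll press down gently.

```bash
python3 -m handwheel '[[[0.02,0,0,0.003,0],[0.02,0,0,0.002,0],[0.02,0,0,0.001,0],[0.02,0,0,0.001,0],[0.02,0,0,0.001,0],[0.02,0,0,0.001,0],[0.02,0,0,0.001,0],[0.02,0,0,0,0],[0.02,0,0,0,0],[0.02,0,0,0,0]]]'
python3 -m handwheel '[[[0.02,0,0,0.001,0],[0.02,0,0,0.001,0],[0.02,0,0,0.001,0],[0.02,0,0,0,0],[0.02,0,0,0,0],[0.02,0,0,0,0]]]'
python3 - <<'E'
from h import *
z=[get_state()['contact_force'][2]]
for i in range(8): b=viewer.read_camera('wrist'); z.append(get_state()['contact_force'][2])
print(np.mean(z),np.std(z),get_state()['eef_pos']); cv2.imwrite('pics/w6.png',b)
cv2.imwrite('pics/c6.png',cv2.resize(b[120:270,200:360],(640,600),interpolation=2))
E
```

```text
time: 15.45
eef_pos: [0.4806, -0.205, 0.1452]
tcp_rot: [0.133, 0.991, 0.0, -0.0]
contact_force: [-1.6, 1.5, 1.3]
opening: 0.414
finger_force: 45.5
time: 15.95
eef_pos: [0.4807, -0.2051, 0.1422]
tcp_rot: [0.133, 0.991, -0.0, 0.0]
contact_force: [-0.7, 1.0, 1.4]
opening: 0.414
finger_force: 45.6
1.2861525352607568 0.40418696037752866 [ 0.48063037 -0.20506355  0.14208886]
```

Run:
```python
from h import *
im=cv2.imread('pics/w6.png');c=cam('wrist')
w=im.min(2)>150;w[:150]=0;w[225:]=0;w[:,:255]=0;w[:,305:]=0
q=np.argwhere(w)[:,::-1];print('white rows/cols',q.min(0),q.max(0))
r=q[(q[:,1]>188)];print('ring cols',r[:,0].min(),r[:,0].max(),'centre col',(r[:,0].min()+r[:,0].max())/2)
p=im.astype(int);m=(p[...,2]>170)&(p[...,2]-p[...,0]>50);m[:180]=0;m[222:]=0;m[:,:262]=0;m[:,298:]=0
k=np.argwhere(m)[:,::-1];print('tip',len(k),k.min(0),k.max(0))
bar_end=q[:,1].min();B=onz(c,q[q[:,1]<=bar_end+2][:,0].mean(),bar_end,.028)
row=[(y,r[r[:,1]==y][:,0].ptp() if hasattr(r,'ptp') else np.ptp(r[r[:,1]==y][:,0])) for y in range(189,225) if (r[:,1]==y).any()]
y=max(row,key=lambda a:a[1]);print('widest',y)
ys=[a[0] for a in row if a[1]>=y[1]-1];v=np.mean(ys);u=(r[:,0].min()+r[:,0].max())/2
print('ring ctr world',onz(c,u,v,.028),'tip pred',get_state()['eef_pos'], 'tip px',proj(c,list(get_state()['eef_pos'][:2])+[.028]),(u,v),B)
```

```text
white rows/cols [260 157] [296 220]
ring cols 260 296 centre col 278.0
tip 117 [272 197] [286 208]
widest (202, np.int64(36))
ring ctr world [ 0.47972573 -0.20566444  0.028     ] tip pred [ 0.48063037 -0.20506355  0.14208886] tip px [278.97271443 204.31179004] (np.float64(278.0), np.float64(203.5)) [ 0.44221597 -0.19464996  0.028     ]
```

The ring centre and tip agree within about 1–2 mm. The bar end lies at 164°, which matches the tool yaw, and the tip force is about 2.5 N. Handing in.

```bash
python3 -c "
from plant import sign_off
print(sign_off())"
```

```text
the job is handed in; nothing more can be done
None
```

I handed the job in at about 16 s of the 54 s, with the handle clicked home and the larger thermometer held upright on the red dot. The tip is about half in at roughly 2.5 N and the display faces along the bar; `sign_off` gave no verdict, and I did not re-measure the mug and jars at the end.

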